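# Ready the kitchen scale for measuring milk

### The job

Get the kitchen scale, which is off and set to grams, ready to measure millilitres of milk into the bowl standing on it, with light touches of the closed fingertips: press the green power button until it stays down, then tip the white unit rocker fully over to its blue-drop side, and last, since the scale can only zero itself once it is on and in the right unit, press the orange zero key fully and let it spring back. Do not touch the bowl or the round weighing plate, do not push the scale out of its place, and pick up or disturb nothing.

Things in the scene. Friction and masses are not known exactly. Their poses are not given: they have to be found in the camera images.
- scale: white kitchen scale on rubber feet, loose, about 1.1 kg, 172 deep (x) x 200 wide (y) mm, housing top 36 mm high; origin: centre of its underside, +x from the control strip along its front edge to the plate behind, +y to its left seen from the robot. On the grey strip, left to right: green power button, white unit rocker, orange zero key, all 63 mm in front of the origin
- weigh_plate: round steel weighing plate of the scale, 112 mm across, its top 46 mm above the worktop, centred 26 mm behind the scale's origin; not to be touched
- power_spot (a point): centre of the top of the power button as it stands when off (fixed to the scale, 43 mm above the worktop); round green button 24 mm across with a white power sign, 7 mm proud of the housing, 72 mm left of the scale's middle
- power_button (a joint): travel of the power button, m: 0 up (off), 0.004 pressed to its stop (on). It moves under about 2 N and stays where it is left, so down means on; it is then still 3 mm proud
- drop_spot (a point): where to press the unit rocker: on its right (blue drop) half, 20 mm right of the pivot, at the height this half has when fully tipped (fixed to the scale, 40 mm above the worktop). At the start this half is raised, sloping up outward by about 0.24 rad: 45 mm high here, 48 mm at its outer end
- unit_rocker (a joint): angle of the white V-shaped unit rocker, rad; 68 mm long along the scale's y, 26 mm wide, pivot at its middle 40 mm above the worktop. About 0: left half (black weight sign) down and level, grams. 0.24: right half (blue drop) down and level, millilitres. About 2 N on the spot tips it, it stays where left; stops at both ends
- zero_spot (a point): centre of the top of the zero key when up (fixed to the scale, 43 mm above the worktop); round orange key 24 mm across with a white ring, 7 mm proud, 72 mm right of the scale's middle
- zero_key (a joint): travel of the zero key, m: 0 up, 0.004 pressed to its stop; a spring returns it, about 0.8 N to start and 4.5 N fully down
- bowl: small blue bowl, 100 mm across the rim, 42 mm high, loose on the weighing plate, rim 88 mm above the worktop; origin at the centre of its underside
- milk_jug: oval white plastic jug, 74 x 114 x 164 mm high, loose on the worktop left of the scale; origin at the centre of its underside
- glass_tumbler: clear glass tumbler, 81 mm across, 91 mm high, loose, left of the scale; origin at the centre of its underside
- honey: honey jar, 60 mm across, 99 mm high, loose, right of the scale; origin at the centre of its underside
- timer: red wind-up egg timer, 63 mm across, 55 mm high, loose, right of the scale; origin at the centre of its underside
- spoon: steel teaspoon, 130 x 26 x 11 mm, lying loose right of the scale; origin under its centre
Things that resemble listed ones, but are neither listed nor needed, are in the scene too. Of the things like the bowl, leave any that is red; of the rest the larger one is meant.

How it is judged (in metres and radians):
On the way, in this order (a step that is already met when the one before it is completed fails the run):
1. the power button is pressed down (on) (value of joint power_button above 0.0032 m), for 0.1 s.
2. with the scale on, the unit rocker is tipped over to the drop side (value of joint power_button above 0.0032 m and value of joint unit_rocker above 0.2 rad), for 0.1 s.
3. with the scale on and in millilitres, the zero key is pressed (all of step 2 and value of joint zero_key above 0.0028 m), for 0.05 s.
At the end, for the whole second after the job is handed in: Power button down (over 3.2 mm), rocker over to the drop side (over 0.20 rad), zero key up (under 0.8 mm); scale flat and within 15 mm of its start, bowl upright on the plate within 25 mm of its centre, other loose things within 20 mm of their starts, nothing touched (all of step 2 and value of joint zero_key below 0.0008 m and distance of scale from where it was at the start of the episode below 0.015 m and linear speed of scale below 0.01 m/s and height (world z) of scale below 0.004 m and angle between scale's own z axis and vertical below 0.03 rad and horizontal distance between bowl and weigh_plate below 0.025 m and z of bowl in the frame of scale below 0.05 m and angle between bowl's own z axis and vertical below 0.08 rad and distance of each of milk_jug, glass_tumbler, honey, timer, spoon from where it was at the start of the episode below 0.02 m).
It fails at once if the zero key was pressed with the scale off or still in grams (value of joint zero_key above 0.0015 m and (value of joint power_button below 0.0032 m or value of joint unit_rocker below 0.2 rad)).
It fails at once if the scale was pressed harder than 20 N (contact force between any of the arm, the fingers and scale above 20 N).
It fails at once if the bowl or the weighing plate was touched (contact force between any of the arm, the fingers and bowl above 0.5 N or contact force between any of the arm, the fingers and weigh_plate above 0.5 N).
It fails at once if the scale was pushed along, lifted or tipped, or the bowl lifted (distance of scale from where it was at the start of the episode above 0.02 m or height (world z) of scale above 0.008 m or angle between scale's own z axis and vertical above 0.06 rad or z of bowl in the frame of scale above 0.056 m).
It fails at once if the milk jug, tumbler, honey jar, egg timer, teaspoon was disturbed (distance of any of milk_jug, glass_tumbler, honey, timer, spoon from where it was at the start of the episode above 0.02 m).
It also fails if it takes over 48 s, if anything falls off the work surface, if the arm or the gripper's body presses on something with over 40 N, if the wrist force passes 120 N, or if a joint passes its speed limit or range.

### The arm

A 6-joint arm with a two-finger parallel gripper is mounted at the origin on a cart in front of the work surface, level with it; the furniture and walls round the work are solid. World frame = base frame: x ahead of the robot, y to its left, z up, the work surface at z = 0. Lengths are in mm, angles in rad, forces in N, time in s.
With the tool pointing down it reaches from about 275 to 825 mm from the base axis. Payload 4.9 kg.
Tool frame: the origin (TCP) lies where the fingers leave the gripper's body, on its centre line; the fingertips stand 73 mm ahead of it and the grasp point (between the pads) lies 54 mm ahead of it (env.tcp_to_grasp is the distance from the TCP to the grasp point, in mm); z points along the fingers, y is the line along which they close (so a half turn about z gives the same grasp; the last joint's range is limited). The gripper opens to 85 mm and grips with 20 to 120 N. Pads are 22 mm wide; open, the fingers measure 114 mm over their backs; the gripper's body (76 mm by 85 mm) begins 54 mm behind the grasp point. The pads swing forward as they close: fully open they stand 13 mm farther back than shut.
Start: joints at [1.09, 0.326, -0.193, 1.052, 0, 1.437], TCP at [186.935, 517.276, 303.881] pointing down, gripper open.
Joint ranges: [-2.65, 2.65], [-0.97, 1.79], [-1.3, 1.35], [-1.93, 2.1], [-1.47, 1.37], [-3.14, 3.14]. Speed limits (rad/s): [2.57, 2.57, 3.14, 3.14, 3.14, 3.14].

### API

Orientations are given as a unit quaternion [w, x, y, z].
In Python, from cell import env gives the robot as it stands.
- The arm moves only by the shell command python3 -m handwheel 'ROWS' [OPENING] [FORCE]. ROWS is JSON, a list of rows, each a list of 2 entries, a list of its own where there are three numbers: the shift along the world's x, y, z in cm, then the turn, a rotation vector about the world's x, y, z in degrees. A call has 1 to 10 rows; each row is the pose to reach, as a shift and turn from the pose commanded when the call began; what a row does not reach only later rows make up. A row lasts 1/12 s, in which the tool goes at most 41.7 mm and 7.16 degrees, less where a joint would pass 70% of its speed; a pose out of reach is approached as far as the arm can. A call with a gripper value outside its range is refused whole. OPENING is the finger opening in cm, from 0 to 8.54, set as the call begins (- or left out, the last holds). The fingers move at their own pace and stop on an object; FORCE is the grip in N (left out, the last holds). Time passes only in rows, so rows that repeat a pose let the fingers close. It gives the time, the measured TCP pose, the force, the opening and the grip force at its end, in the units of the state.
- env.get_obs(): the state, without advancing time (a new reading comes with each control period).
- env.get_image(name): name is "side" or "top" or "wrist"; returns the picture (384x512x3 uint8, red, green, blue); there is no depth.
- env.calibration(name): a dict with "fx", "fy", "cx", "cy" (pixels), "origin" and "orientation" of the camera in the world. Camera axes: x right, y up, looking along -z (the intrinsics and any distortion apply to the point x, -y, -z); pixel columns grow to the right and rows downward; lengths in mm; the calibration is good to about 2 mm. The wrist camera is an equidistant fisheye: a pixel r from the principal point sees the ray r / f radians off the axis. A picture is of the moment at which its call begins: read the wrist's pose just before it. calibration takes no time and is no camera call; for the wrist camera it gives the pose at the moment of the call.
- env.hand_in(): hands the job in; it is judged then, once.
Trained networks look in the newest picture that a camera, given by its name, has taken for a name from the list of things; names that differ only in an ending like _2 or _b are one class to them, and where a whole thing is asked for, a point or a joint stands for the part that bears it (a point fixed in the world has none). Each returns a list of dicts, best first, with "p" (0 to 1); they miss things now and then, are a little off and sometimes report something else, mostly with a low value. They report only what shows in the picture. A call takes as long as a camera call. They do not tell look-alikes from the thing itself.
- env.find_in(label, camera): "point" ([x, y, z] in mm, in world coordinates, good to about 4 mm: the middle of the surface that is visible of it).
- env.trace(label, camera): "mask" (384x512 bool, what is visible of it).
The state is a dict: "t": time; "joint_positions": joint angles; "qd": joint speeds; "joint_torque": joint torques, N m; "tcp_pos": TCP position; "tcp_rot": TCP orientation; "force": force on the tool from outside, world axes, zero at the start; "torque": the same for the moment, N m; "grip_width": opening from 0.0 (shut) to 1.0 (fully open); "finger_force": force on a finger pad.
Only numpy, scipy, OpenCV 4.12 (cv2) and the standard library are available. Lean on these libraries where they do the work, as an engineer would, in place of code of your own. Each camera call takes 0.05 s, during which the arm holds its last target. There are 200 camera calls.

## Working session

There is one attempt and no reset: what is moved stays moved. The work goes in short steps, Python scripts to look and compute and a shell command to move; the robot and the scene stay as the last step left them, time stands still between calls to the robot, and variables do not carry over. Pictures are saved under pics/ and viewed, at most 10 in all, crops included, and the job is handed in when it is done.

```bash
mkdir -p pics
python3 - <<'E'
from cell import env
import cv2,numpy as np
ims={}
for c in ("top","side"):
    ims[c]=env.get_image(c); cv2.imwrite(f"pics/{c}0.png",ims[c][:,:,::-1])
    k=env.calibration(c); print(c,{a:np.round(b,3) for a,b in k.items()})
    for l in ("power_spot","drop_spot","zero_spot","scale","weigh_plate","bowl") :
        print(l,[(np.round(d["point"]),round(d["p"],2)) for d in env.find_in(l,c)][:4])
o=env.get_obs();print(o["t"],o["tcp_pos"],o["tcp_rot"],o["force"])
E
```

```text
top {'fx': np.float64(399.337), 'fy': np.float64(399.337), 'cx': np.float64(262.647), 'cy': np.float64(190.897), 'origin': array([ 274.18 ,  -12.657, 1259.233]), 'orientation': array([-0.696, -0.066,  0.071,  0.712])}
power_spot [(array([486., -84.,  34.]), 0.72)]
drop_spot [(array([ 538., -303.,  101.]), 0.69), (array([491., -82.,  38.]), 0.59)]
zero_spot [(array([484., -81.,  38.]), 0.86), (array([572., 350.,  98.]), 0.47)]
scale [(array([488., -81.,  38.]), 0.57)]
weigh_plate [(array([500., -82.,  50.]), 0.64)]
bowl [(array([549., -86.,  67.]), 0.91), (array([452.,  85.,  16.]), 0.77), (array([522., 206.,  20.]), 0.69)]
side {'fx': np.float64(399.879), 'fy': np.float64(399.879), 'cx': np.float64(255.604), 'cy': np.float64(193.208), 'origin': array([  253.831, -1113.405,   640.19 ]), 'orientation': array([ 0.851,  0.514, -0.048, -0.101])}
power_spot [(array([ 488., -134.,   36.]), 0.72)]
drop_spot [(array([ 491., -138.,   31.]), 0.78), (array([557., 306., 107.]), 0.7), (array([ 427., -291.,    8.]), 0.24)]
zero_spot []
scale [(array([ 484., -137.,   36.]), 0.69)]
weigh_plate [(array([ 518., -107.,   44.]), 0.74)]
bowl [(array([541., -61.,  72.]), 0.74), (array([ 486., -136.,   32.]), 0.6), (array([524., 222.,  27.]), 0.59), (array([449., 101.,  17.]), 0.44)]
0.7 [186.93568417 517.2786377  303.90829432] [1.23950948e-05 1.72535387e-01 9.85003320e-01 1.82126504e-05] [0.59961831 0.58756301 1.21400843]
```

View pics/top0.png

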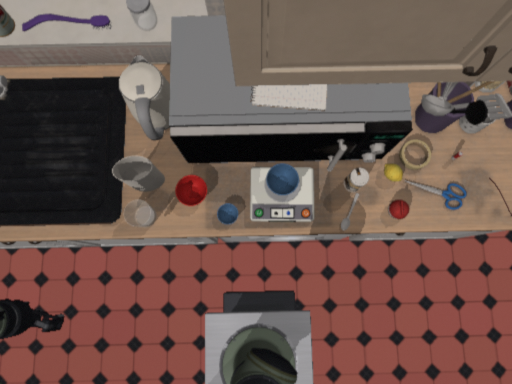

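View pics/side0.png

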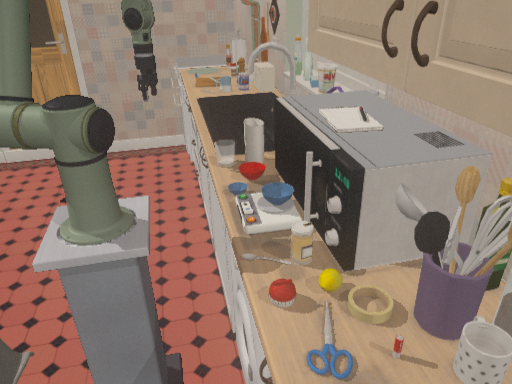

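The top view shows the scale at about (282,195), aligned with the world axes: green button at about (259,212), rocker (283,212), orange key (305,212), with the larger blue bowl on its plate. The side view confirms it: honey and spoon to the right, small blue bowl and red bowl to the left. Next I measure the buttons by colour.

```bash
cat > h.py <<'E'
from cell import env
import cv2,numpy as np
from scipy.spatial.transform import Rotation as R
def ray(c,k,u,v):
    x=(u-k["cx"])/k["fx"]; y=(v-k["cy"])/k["fy"]
    if c=="wrist":
        r=np.hypot(x,y); s=np.sin(r)/max(r,1e-9); d=np.array([x*s,-y*s,-np.cos(r)])
    else: d=np.array([x,-y,-1.])
    return R.from_quat(np.roll(k["orientation"],-1)).apply(d)
def at(c,k,u,v,z):
    d=ray(c,k,u,v); o=np.array(k["origin"]); return o+d*(z-o[2])/d[2]
def blobs(im,c,k,z,near=(480,-82),rad=150):
    hsv=cv2.cvtColor(im,cv2.COLOR_RGB2HSV); out={}
    for n,lo,hi in (("green",(45,100,40),(85,255,255)),("orange",(5,150,120),(18,255,255))):
        m=cv2.inRange(hsv,lo,hi); m=cv2.morphologyEx(m,cv2.MORPH_CLOSE,np.ones((3,3)))
        q,l,s,ce=cv2.connectedComponentsWithStats(m)
        for i in range(1,q):
            p=at(c,k,*ce[i],z)
            if s[i,4]>=8 and np.hypot(p[0]-near[0],p[1]-near[1])<rad: print(n,np.round(ce[i],1),s[i,4],np.round(p,1))
E
python3 - <<'E'
from h import *
for c in("top","side"):
    im=cv2.imread(f"pics/{c}0.png")[:,:,::-1].copy(); print(c); blobs(im,c,env.calibration(c),43)
E
```

```text
top
green [258.5 212.5] 52 [446.2 -10.9  43. ]
orange [305.3 212.8] 45 [ 442.2 -154.6   43. ]
side
green [242.4 196.3] 19 [445.1 -20.3  43. ]
orange [250.6 219.1] 35 [ 441.3 -160.3   43. ]
```

```bash
python3 -m handwheel '[[[2,-4,0],[0,0,2]],[[4,-8,0],[0,0,4]],[[6,-12,0],[0,0,6]],[[8,-16,0],[0,0,8]],[[10,-20,0],[0,0,10]],[[12,-24,0],[0,0,12]],[[14,-28,0],[0,0,14]],[[16,-32,0],[0,0,16]],[[17,-36,0],[0,0,18]],[[18,-40,0],[0,0,18.3]]]' 0 20
python3 -m handwheel '[[[1.5,-4,0],[0,0,0]],[[3,-8,0],[0,0,0]],[[4,-12,-2],[0,0,0]],[[4,-14,-4],[0,0,0]],[[4,-15,-6],[0,0,0]],[[4,-16,-8],[0,0,0]],[[4,-16,-8],[0,0,0]],[[4,-16,-8],[0,0,0]],[[4,-16,-8],[0,0,0]],[[4,-16,-8],[0,0,0]]]'
python3 - <<'E'
from h import *
k=env.calibration("wrist"); im=env.get_image("wrist"); cv2.imwrite("pics/w1.png",im[:,:,::-1])
o=env.get_obs(); print(o["t"],o["tcp_pos"],o["grip_width"],k["origin"])
blobs(im,"wrist",k,43)
for c in ("wrist",):
  for l in ("power_spot","drop_spot","zero_spot","unit_rocker") :
    print(l,[(np.round(d["point"]),round(d["p"],2)) for d in env.find_in(l,c)][:3])
E
```

```text
t: 1.53
tcp_pos: [361.4, 137.7, 304.3]
tcp_rot: [0.001, 0.013, 1.0, 0.0]
force: [0.9, -0.0, 0.0]
grip_width: 0.003
finger_force: 0.0
t: 2.37
tcp_pos: [401.5, -19.9, 225.1]
tcp_rot: [0.001, 0.013, 1.0, -0.0]
force: [0.3, 0.0, 0.6]
grip_width: 0.001
finger_force: 0.0
2.4167 [401.46527447 -19.91102077 225.11255002] 0.0009922289868506205 [322.88845093 -17.37984759 294.85330594]
green [271.1 227.9] 345 [443.   -8.1  43. ]
orange [126.7 226.8] 386 [ 440.9 -152.    43. ]
power_spot [(array([447., -92.,  39.]), 0.93)]
drop_spot [(array([452., -93.,  36.]), 0.82), (array([447., -82.,  41.]), 0.21)]
zero_spot [(array([446., -92.,  37.]), 0.96)]
unit_rocker [(array([446., -85.,  41.]), 0.89)]
```

View pics/w1.png

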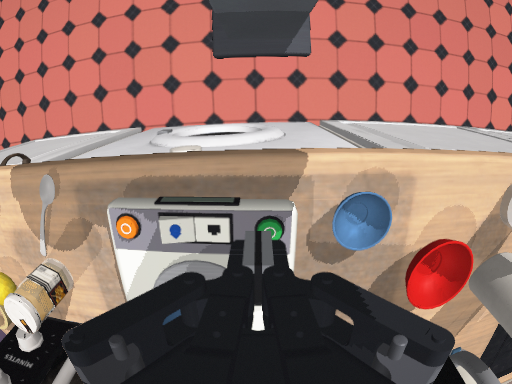

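The wrist view shows the green button at (271,228), the orange key at (127,227) and the rocker between them, with the drop side towards orange. That puts power at about (444,-9) and zero at about (441,-152). I move above the power button first.

```bash
python3 -m handwheel '[[[2,0.5,-2],[0,0,0]],[[4.2,1.1,-4],[0,0,0]],[[4.2,1.1,-7],[0,0,0]],[[4.2,1.1,-9.2],[0,0,0]],[[4.2,1.1,-10],[0,0,0]],[[4.2,1.1,-10.2],[0,0,0]],[[4.2,1.1,-10.4],[0,0,0]],[[4.2,1.1,-10.6],[0,0,0]],[[4.2,1.1,-10.6],[0,0,0]]]'
python3 - <<'E'
from h import *
im=env.get_image("wrist"); cv2.imwrite("pics/w2.png",cv2.resize(im[180:300,90:330],None,fx=3,fy=3)[:,:,::-1])
E
```

```text
t: 3.37
tcp_pos: [443.4, -9.6, 118.8]
tcp_rot: [0.001, 0.014, 1.0, -0.0]
force: [0.2, -0.0, 1.6]
grip_width: 0.004
finger_force: 0.0
```

View pics/w2.png

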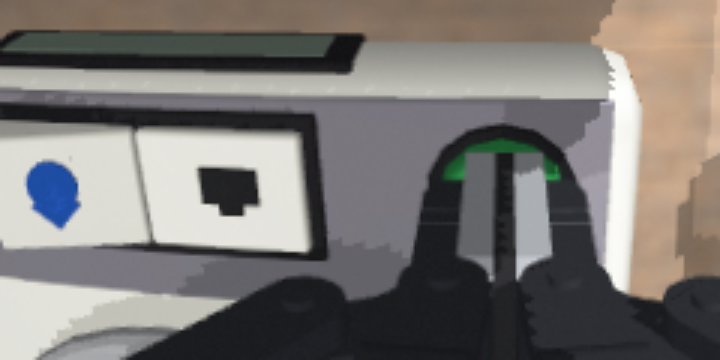

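The tip sits over the green button, which shows at crop (500,160). Pressing gently now.

```bash
python3 -m handwheel '[[[0,0,-0.15],[0,0,0]],[[0,0,-0.3],[0,0,0]],[[0,0,-0.4],[0,0,0]],[[0,0,-0.5],[0,0,0]],[[0,0,-0.55],[0,0,0]],[[0,0,-0.55],[0,0,0]]]'
```

```text
t: 3.92
tcp_pos: [443.1, -9.6, 112.5]
tcp_rot: [0.0, 0.014, 1.0, -0.0]
force: [1.4, -0.3, 2.1]
grip_width: -0.001
finger_force: 0.8
```

```bash
python3 -m handwheel '[[[0,0,-0.05],[0,0,0]],[[0,0,-0.1],[0,0,0]],[[0,0,-0.1],[0,0,0]],[[0,0,-0.1],[0,0,0]]]'
```

```text
t: 4.25
tcp_pos: [443.1, -9.5, 111.6]
tcp_rot: [0.0, 0.014, 1.0, -0.0]
force: [1.4, -0.2, 3.9]
grip_width: 0.002
finger_force: 1.9
```

```bash
python3 -m handwheel '[[[0,0,-0.05],[0,0,0]],[[0,0,-0.05],[0,0,0]],[[0,0,-0.05],[0,0,0]]]'
```

```text
t: 4.5
tcp_pos: [443.1, -9.6, 111.5]
tcp_rot: [0.001, 0.014, 1.0, -0.0]
force: [-0.1, -0.3, 10.4]
grip_width: 0.001
finger_force: 4.9
```

Force rose to 10 N with no more travel, so the button is at its stop. I lift and look from beside it, over the rocker.

```bash
python3 -m handwheel '[[[0,0,1.5],[0,0,0]],[[0,0,3],[0,0,0]],[[0,-3,3],[0,0,0]],[[0,-6,3],[0,0,0]],[[0,-9.1,3],[0,0,0]],[[0,-9.1,3],[0,0,0]],[[0,-9.1,2.5],[0,0,0]],[[0,-9.1,2],[0,0,0]],[[0,-9.1,1.6],[0,0,0]],[[0,-9.1,1.4],[0,0,0]]]'
python3 - <<'E'
from h import *
im=env.get_image("wrist"); cv2.imwrite("pics/w3.png",cv2.resize(im[180:300,130:370],None,fx=3,fy=3)[:,:,::-1])
k=env.calibration("wrist"); blobs(im,"wrist",k,43); blobs(im,"wrist",k,39)
E
```

```text
t: 5.33
tcp_pos: [441.7, -99.1, 123.7]
tcp_rot: [-0.001, 0.013, 1.0, 0.001]
force: [0.1, 0.1, -0.4]
grip_width: 0.003
finger_force: 0.0
green [396.9 236.3] 812 [444.4 -13.1  43. ]
orange [166.2 238.4] 1020 [ 440.6 -152.4   43. ]
green [396.9 236.3] 812 [446.5 -10.9  39. ]
orange [166.2 238.4] 1020 [ 442.7 -153.8   39. ]
```

View pics/w3.png

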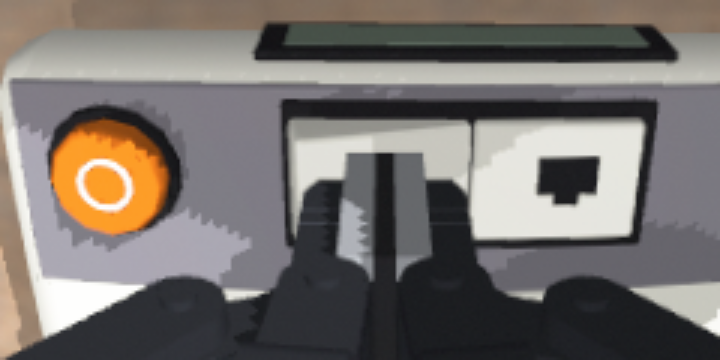

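The tip is at crop (385,160), over the drop half, which spans 290–470. Pressing down.

```bash
python3 -m handwheel '[[[0.1,-0.2,-0.2],[0,0,0]],[[0.1,-0.2,-0.4],[0,0,0]],[[0.1,-0.2,-0.6],[0,0,0]],[[0.1,-0.2,-0.75],[0,0,0]],[[0.1,-0.2,-0.9],[0,0,0]],[[0.1,-0.2,-1.0],[0,0,0]],[[0.1,-0.2,-1.05],[0,0,0]],[[0.1,-0.2,-1.05],[0,0,0]]]'
```

```text
t: 6.05
tcp_pos: [443.8, -102.5, 114.4]
tcp_rot: [0.0, 0.014, 1.0, -0.0]
force: [0.4, -0.7, 1.1]
grip_width: -0.001
finger_force: 0.3
```

```bash
python3 -m handwheel '[[[0,0,-0.1],[0,0,0]],[[0,0,-0.15],[0,0,0]],[[0,0,-0.2],[0,0,0]],[[0,0,-0.2],[0,0,0]]]'
```

```text
t: 6.38
tcp_pos: [443.8, -102.6, 112.6]
tcp_rot: [0.0, 0.014, 1.0, -0.0]
force: [-0.7, -1.4, 3.7]
grip_width: 0.001
finger_force: 1.7
```

```bash
python3 -m handwheel '[[[0,0,-0.05],[0,0,0]],[[0,0,-0.08],[0,0,0]],[[0,0,-0.08],[0,0,0]]]'
```

```text
t: 6.63
tcp_pos: [443.8, -102.6, 112.4]
tcp_rot: [0.0, 0.014, 1.0, -0.0]
force: [-3.1, 0.3, 11.9]
grip_width: 0.001
finger_force: 6.0
```

The rocker is at its stop. I lift, move above the zero key and check before pressing.

```bash
python3 -m handwheel '[[[0,0,1.5],[0,0,0]],[[0,0,3],[0,0,0]],[[-0.1,-2.5,3],[0,0,0]],[[-0.2,-5.05,3],[0,0,0]],[[-0.2,-5.05,2],[0,0,0]],[[-0.2,-5.05,1],[0,0,0]],[[-0.2,-5.05,0.8],[0,0,0]],[[-0.2,-5.05,0.8],[0,0,0]]]'
python3 - <<'E'
from h import *
im=env.get_image("wrist"); cv2.imwrite("pics/w4.png",cv2.resize(im[180:300,190:450],None,fx=3,fy=3)[:,:,::-1])
E
```

```text
t: 7.3
tcp_pos: [440.7, -152.3, 118.7]
tcp_rot: [-0.001, 0.014, 1.0, 0.001]
force: [-0.6, -0.7, 0.1]
grip_width: -0.005
finger_force: 0.0
```

View pics/w4.png

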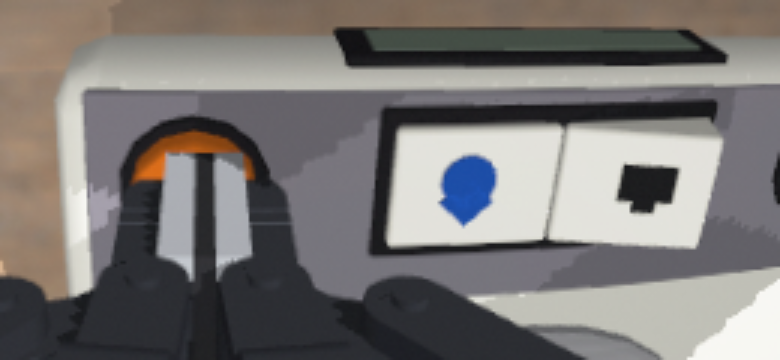

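The drop half is down and level at crop (470,190), the weight half is raised, and the tip is over the orange key at (200,160). Pressing zero.

```bash
python3 -m handwheel '[[[0,-0.1,-0.2],[0,0,0]],[[0,-0.1,-0.35],[0,0,0]],[[0,-0.1,-0.5],[0,0,0]],[[0,-0.1,-0.6],[0,0,0]],[[0,-0.1,-0.7],[0,0,0]],[[0,-0.1,-0.7],[0,0,0]],[[0,-0.1,-0.7],[0,0,0]]]'
```

```text
t: 7.93
tcp_pos: [442.0, -153.9, 112.8]
tcp_rot: [0.0, 0.014, 1.0, -0.0]
force: [0.7, 1.3, 3.3]
grip_width: -0.002
finger_force: 1.5
```

```bash
python3 -m handwheel '[[[0,0,-0.05],[0,0,0]],[[0,0,-0.1],[0,0,0]],[[0,0,-0.15],[0,0,0]],[[0,0,-0.15],[0,0,0]],[[0,0,-0.15],[0,0,0]]]'
```

```text
t: 8.35
tcp_pos: [442.0, -154.0, 111.5]
tcp_rot: [0.0, 0.014, 1.0, 0.0]
force: [-1.5, 0.8, 8.2]
grip_width: 0.002
finger_force: 3.8
```

Zero is fully down: 8 N, at the same stop height as the power button. I lift clear and check.

```bash
python3 -m handwheel '[[[0,0,1],[0,0,0]],[[0,0,3],[0,0,0]],[[0,0,6],[0,0,0]],[[-3,4,9],[0,0,0]],[[-6,7,12],[0,0,0]],[[-6,7,12],[0,0,0]],[[-6,7,12],[0,0,0]],[[-6,7,12],[0,0,0]]]'
python3 - <<'E'
from h import *
im=env.get_image("wrist"); cv2.imwrite("pics/w5.png",cv2.resize(im[150:350,80:400],None,fx=2.4,fy=2.4)[:,:,::-1])
E
```

```text
t: 9.02
tcp_pos: [381.4, -83.6, 231.6]
tcp_rot: [0.001, 0.013, 1.0, -0.001]
force: [0.8, -1.1, 0.3]
grip_width: -0.002
finger_force: 0.0
```

View pics/w5.png

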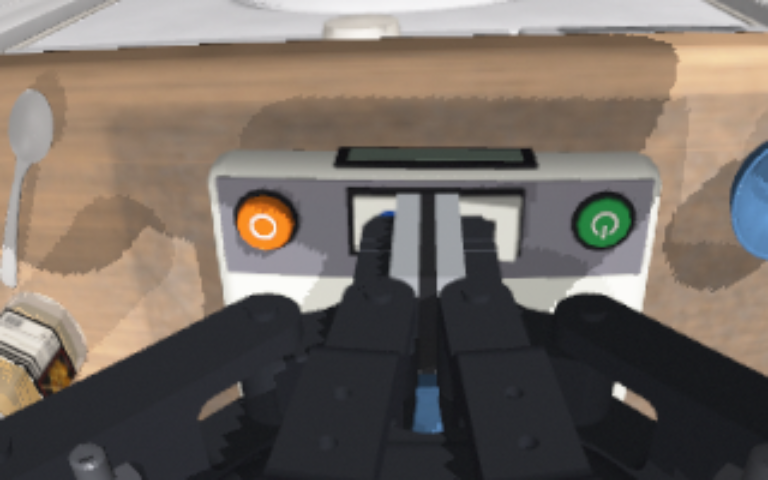

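The orange key at crop (265,222) is raised again, the green button at (604,222) is down, and the scale and its neighbours are in place.

```bash
python3 -c "
from cell import env
print(env.hand_in())"
```

```text
the job is handed in; nothing more can be done
None
```

I pressed the power button to its stop, tipped the rocker to the drop side, pressed the zero key fully and saw it spring back, then handed the job in; the hand-in returned no verdict.

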